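Start the rack-clamp bolt on the lab shaker

TASK

The blue-headed bolt of the shaker's rack clamp stands in its threaded boss but has not caught the thread. Without lifting it, turn it backward (anticlockwise seen from above) until it drops into the thread, then forward (clockwise) one full turn and no more, and finish while still gripping its head, upright and steady, so that it is held started. Leave the jar on the shaker, the tip boxes, the pipette and the marker where they are.

Things in the scene. Friction and masses are not known exactly. Their poses are not given: they have to be found in the camera images.
- bolt: loose steel bolt, 0.1 to 0.17 kg, standing upright in the boss, with a blue bar-shaped head 44 mm long (along bolt x), 14 mm wide (along bolt y: pinch it across this) and 26 mm high, white mark on top towards +x. Origin on the axis at its foot, z up; 84 mm to the head's top. Neck below the head 27 mm in diameter or less. About 1 mm of play sideways, 1.5 mm up and down once threaded
- bolt_thread (a point): start of the right-hand two-start thread (12 mm per turn), on the axis 8 mm above the foot. Each start has a flat 120 degree sole resting on a lug in the boss and ending in a stop tooth, so clockwise jams at first: do not force it. An unknown 35 to 115 degrees anticlockwise frees it: it falls 4.5 to 5.5 mm by its weight if the grip is loose; 25 degrees farther back is a hard stop
- bolt_head (a point): centre of the top face of the bolt's blue head, axes as the bolt's. At rest it is 52 mm above boss_top, after the drop about 47 mm, one clockwise turn later about 35 mm. The bolt turns easily and sinks by its own weight as it is turned clockwise, even with the fingers loose about the bar
- bolt_mark (a point): centre of the white mark on top of the bolt's head, 13 mm from the axis towards the bolt's +x. At the start it points anywhere from 10 degrees clockwise to 65 degrees anticlockwise of the shaker's x axis; when the bolt drops, about 100 to 120 degrees anticlockwise of it
- boss_top (a point): centre of the mouth of the threaded boss, a steel tube 42 mm in outer diameter standing 60 mm above the shaker's deck, 115 mm above the bench; axes as the shaker's, z up. A dark strap, flush or lower, runs from it to the rack. But for the bolt nothing within 120 mm is higher than this point: keep the fingertips above it
- shaker: white orbital shaker with an aluminium deck 235 x 255 mm, 55 mm high, fixed to the bench; origin on the bench under the boss axis, its x points from the boss to the yellow tube rack clamped on the deck (rack top 99 mm above the bench). Fixed, cannot be moved
- jar: small amber jar with a white cap, 34 mm across, 42 mm high, standing on the shaker's deck about 80 mm to one side of the boss; origin at the centre of its underside. A bystander
- red_tips: red pipette-tip box 85 x 120 x 50 mm on the bench; origin under its centre. A bystander
- green_tips: green pipette-tip box 85 x 120 x 50 mm on the bench; origin under its centre. A bystander
- blue_tips: blue pipette-tip box 85 x 120 x 50 mm on the bench; origin under its centre. A bystander
- pipette: hand pipette lying on the bench, white with a dark blue end, about 255 mm long, 26 mm high; origin under its body. A bystander
- marker: grey and black marker pen lying on the bench, 135 mm long; origin under its middle. A bystander

How it is judged (in metres and radians):
On the way:
1. turned backward, the bolt has dropped into the thread (its head 4 to 8 mm lower than at the start, its white mark on the side that backward turning brings it to) (z of bolt_head in the frame of boss_top between 0.044 and 0.048 m and y of bolt_mark in the frame of boss_top above 0.004 m), for 0.1 s.
At the end, for the whole second after the job is handed in: One turn (within a quarter turn) into the thread after the drop: head top 31.5 to 38 mm above the boss mouth; upright within 0.12 rad, within 7 mm of the boss axis, still, gripped with over 2 N. Jar, tip boxes, pipette and marker within 15 mm of where they began (z of bolt_head in the frame of boss_top between 0.0315 and 0.038 m and horizontal distance between bolt_head and boss_top below 0.007 m and angle between bolt_head's own z axis and vertical below 0.12 rad and contact force between the fingers and bolt above 2 N and linear speed of bolt below 0.02 m/s and angular speed of bolt below 0.5 rad/s and not (distance of any of jar, red_tips, green_tips, blue_tips, pipette, marker from where it was at the start of the episode above 0.015 m)); the arm keeps its last pose, push and grip.
It fails at once if the bolt is lifted more than 3 mm above where it rested (z of bolt_head in the frame of boss_top above 0.055 m).
It fails at once if a bystander is displaced by more than 30 mm (distance of any of jar, red_tips, green_tips, blue_tips, pipette, marker from where it was at the start of the episode above 0.03 m).
It also fails if it takes over 70 s, if anything falls off the work surface, if the arm or the gripper's body presses on something with over 40 N, if the wrist force passes 120 N, or if a joint passes its speed limit or range.

ROBOT

A 6-joint arm with a two-finger parallel gripper is mounted at the origin on the work surface. World frame = base frame: x ahead of the robot, y to its left, z up, the work surface at z = 0. Lengths are in mm, angles in rad, forces in N, time in s.
With the tool pointing down it reaches from about 350 to 975 mm from the base axis. Payload 7.1 kg.
Tool frame: the origin (TCP) lies between the finger pads; the fingertips stand 19 mm ahead of it and the grasp point (between the pads) is the TCP (ctrl.tcp_to_tips is the distance from the TCP to the fingertips, in mm); z points along the fingers, y is the line along which they close (so a half turn about z gives the same grasp; the last joint's range is limited). The gripper opens to 88 mm and grips with 3 to 60 N. Pads are 20 mm wide; open, the fingers measure 115 mm over their backs; the gripper's body (75 mm by 178 mm) begins 61 mm behind the grasp point.
Start: joints at [1.287, 0.423, 1.63, -0, 1.089, -0.019], TCP at [163.541, 603.207, 241.675] pointing down, gripper open.
Joint ranges: [-3, 3], [-0.9, 2.11], [0.09, 2.58], [-1.31, 4.45], [0.11, 2.69], [-2.54, 2.54]. Speed limits (rad/s): [2.39, 2.39, 3.01, 3.14, 3.14, 3.14].

INTERFACE

Orientations are given as a rotation vector (axis times angle).
In Python, from workcell import status, optics, ctrl gives the robot as it stands. The module is installed in compiled form; this text tells all that it offers.
- The arm moves only by the shell command python3 -m inch 'ROWS'. ROWS is JSON, a list that holds one entry, the list of rows, each a list of 7 numbers: the shift along the tool's x, y, z in mm, then the turn, a rotation vector about the tool's x, y, z in rad, then the opening in per cent of the stroke, from 0 (shut) to 100 (fully open). A call has 1 to 20 rows; each row is the pose to reach, as a shift and turn from the pose commanded when the call began, along the tool's axes at that moment; what a row does not reach only later rows make up. A row lasts 1/10 s, in which the tool goes at most 50 mm and 8.59 degrees, less where a joint would pass 70% of its speed; a pose out of reach is approached as far as the arm can. A call with a gripper value outside its range is refused whole. The fingers move at their own pace and stop on an object; the grip force is fixed at half the most. Time passes only in rows, so rows that repeat a pose let the fingers close. It gives the time, the measured TCP pose, the force, the opening and the grip force at its end, in the units of the state.
- status.get_obs(): the state, without advancing time (a new reading comes with each control period).
- optics.get_image(name): name is "scene" or "side" or "wrist"; returns a dict with "frame" (480x640x3 uint8, red, green, blue), "fx", "fy", "cx", "cy" (pixels), "rvec" (rotation vector, rad) and "tvec" (3), from world to camera coordinates, as OpenCV has them; the wrist camera has in their place "hand_eye" (4x4, takes a point from camera to tool coordinates, whose origin is the TCP and whose axes are the flange's). Camera axes: x right, y down, z forward; pixel columns grow to the right and rows downward; lengths in mm; the calibration is good to about 2 mm. A picture is of the moment at which its call begins: read the wrist's pose just before it. There is no depth.
- ctrl.close_job(): hands the job in; it is judged then, once.
The state is a dict: "t": time; "qpos": joint angles; "qvel": joint speeds; "joint_torque": joint torques, N m; "ee_pos": TCP position; "orientation": TCP orientation; "ft_force": force on the tool from outside, world axes, zero at the start; "moment": the same for the moment, N m; "width": finger opening in mm; "grasp_force": force on a finger pad.
Only numpy, scipy, OpenCV 4.12 (cv2) and the standard library are available. Lean on these libraries where they do the work, as an engineer would, in place of code of your own. Each camera call takes 0.05 s, during which the arm holds its last target. There are 200 camera calls.

## Working session

There is one attempt and no reset: what is moved stays moved. The work goes in short steps, Python scripts to look and compute and a shell command to move; the robot and the scene stay as the last step left them, time stands still between calls to the robot, and variables do not carry over. Pictures are saved under pics/ and viewed, at most 10 in all, crops included, and the job is handed in when it is done.

```bash
mkdir -p pics
cat > h.py <<'E'
import numpy as np, cv2
from scipy.spatial.transform import Rotation as R
from workcell import status, optics, ctrl
def grab(name):
    o=status.get_obs(); im=optics.get_image(name)
    K=np.array([[im['fx'],0,im['cx']],[0,im['fy'],im['cy']],[0,0,1]])
    if 'rvec' in im:
        M=R.from_rotvec(np.ravel(im['rvec'])).as_matrix().T; c=-M@np.ravel(im['tvec'])
    else:
        H=np.array(im['hand_eye']); T=R.from_rotvec(o['orientation']).as_matrix()
        M=T@H[:3,:3]; c=T@H[:3,3]+np.array(o['ee_pos'])
    return im['frame'],K,M,c
def ray(uv,K,M): return M@np.linalg.inv(K)@np.array([uv[0],uv[1],1.])
def onplane(uv,z,K,M,c):
    d=ray(uv,K,M); return c+d*(z-c[2])/d[2]
E
python3 - <<'E'
from h import *
for n in ['scene','wrist']:
    f,K,M,c=grab(n); cv2.imwrite(f'pics/{n}0.png',f[:,:,::-1]); print(n,c.round(),K[0,0])
o=status.get_obs(); print(o)
E
```

```text
scene [1029.  501. 1152.] 542.847213656173
wrist [ 98. 620. 385.] 424.10741591456986
{'t': 0.1, 'qpos': array([ 1.28698761e+00,  4.23768999e-01,  1.63062075e+00, -2.71483211e-05,
        1.08860784e+00, -1.90282960e-02]), 'qvel': array([ 0.0003276 , -0.00154386, -0.00298235, -0.00118889, -0.00040886,
        0.00035329]), 'joint_torque': array([-1.69495377e-05, -5.45617175e+01, -2.74324894e+01,  6.45371061e-02,
        1.88167824e-02, -1.21672809e-05]), 'ee_pos': array([163.42339741, 602.75124484, 240.97374084]), 'orientation': array([-4.14657643e-01, -3.11391658e+00,  2.18718101e-03]), 'ft_force': array([-0.5567953 , -0.34665654,  0.40654569]), 'moment': array([-0.02425767, -0.03562869,  0.05672062]), 'grasp_force': 0.0, 'width': 87.7575240329999}
```

View pics/scene0.png

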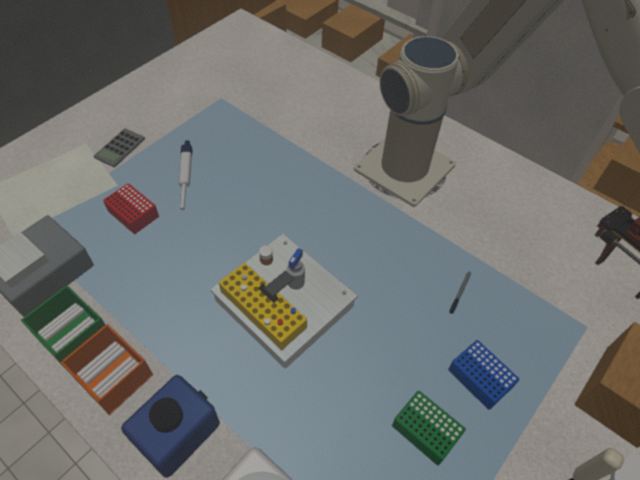

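View pics/wrist0.png

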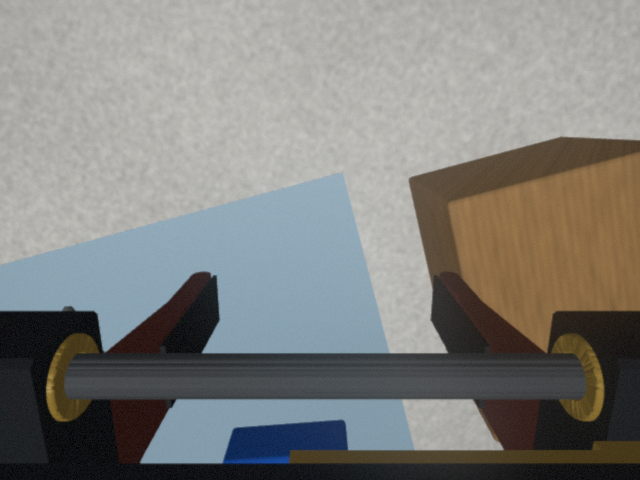

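The scene view shows the bolt's blue head at about (296,258), the boss at (296,275), the rack at (262,303) and the jar at (266,254). The wrist view shows only the bench. Next I'll measure the positions.

Run:
```python
from h import *
f,K,M,c=grab('scene')
hsv=cv2.cvtColor(f,cv2.COLOR_RGB2HSV)
b=cv2.inRange(hsv,(105,130,40),(130,255,255)); b[:,:270]=0;b[:,:][:, 320:]=0;b[:235]=0;b[290:]=0
# rack holes include a blue dot: keep the biggest component
n,l,s,ce=cv2.connectedComponentsWithStats(b);i=1+s[1:,4].argmax();print(s[i],ce[i])
print('head centre@154',onplane(ce[i],154,K,M,c))
y=cv2.inRange(hsv,(20,130,80),(32,255,255)); n,l,s,ce=cv2.connectedComponentsWithStats(y);j=1+s[1:,4].argmax()
cn=max(cv2.findContours((l==j).astype('uint8'),0,2)[0],key=cv2.contourArea)
box=cv2.boxPoints(cv2.minAreaRect(cn)); print(s[j],box); print([onplane(p,99,K,M,c).round() for p in box])
print('boss',onplane((297,268),115,K,M,c)); 
for p in [(285,235),(356,296),(284,361),(212,291)]: print(onplane(p,55,K,M,c).round())
cv2.imwrite('pics/sc1.png',cv2.resize(f[225:325,205:365,::-1],None,fx=5,fy=5,interpolation=cv2.INTER_CUBIC))
f,K,M,c=grab('side'); print(c); cv2.imwrite('pics/side.png',f[:,:,::-1])
```

```text
[290 249  12  15  56] [296.69642857 254.96428571]
head centre@154 [520.6649795  41.5778008 154.       ]
[ 220  263   86   86 2843] [[215.61836 285.59027]
 [242.08972 257.8584 ]
 [309.54053 322.24323]
 [283.06915 349.9751 ]]
[array([676., -65.,  99.]), array([583., -74.,  99.]), array([606., 154.,  99.]), array([691., 155.,  99.])]
boss [527.2470008  48.0612732 115.       ]
[444. -66.  55.]
[466. 177.  55.]
[695. 159.  55.]
[677. -85.  55.]
[  349.41309301 -1098.46252993  1005.10883465]
```

View pics/sc1.png

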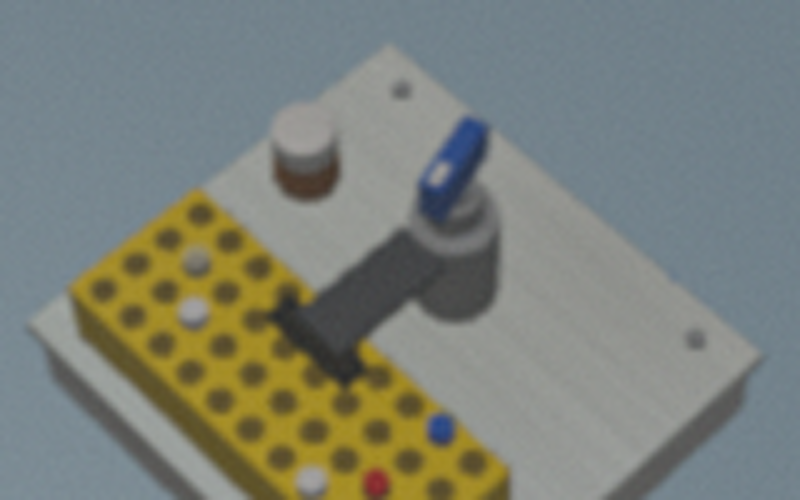

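View pics/side.png

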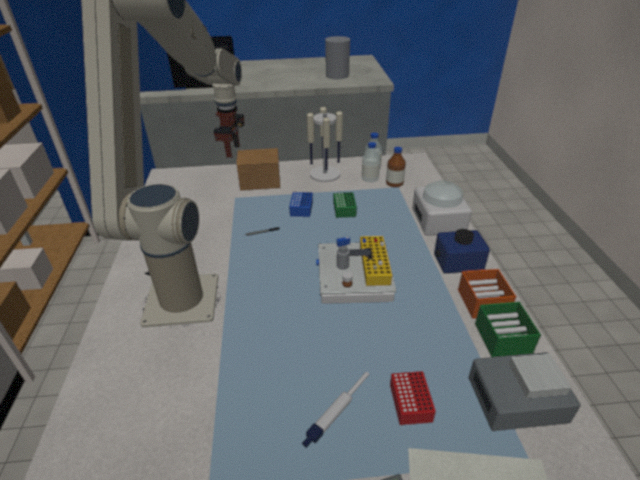

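The crop shows the bar head, with its white mark at (293,259) pointing towards the rack. The shaker's x axis is about -5° in world. The side view shows a clear path, so I'll go above the bolt and measure with the wrist camera.

```bash
python3 -m inch '[[[-492,-447,-30,0,0,1.2,100],[-492,-447,-30,0,0,1.2,100],[-492,-447,-30,0,0,1.2,100],[-492,-447,-30,0,0,1.2,100],[-492,-447,-30,0,0,1.2,100],[-492,-447,-30,0,0,1.2,100],[-492,-447,-30,0,0,1.2,100],[-492,-447,-30,0,0,1.2,100],[-492,-447,-30,0,0,1.2,100],[-492,-447,-30,0,0,1.2,100],[-492,-447,-30,0,0,1.2,100],[-492,-447,-30,0,0,1.2,100],[-492,-447,-30,0,0,1.2,100],[-492,-447,-30,0,0,1.2,100],[-492,-447,-30,0,0,1.2,100],[-492,-447,-30,0,0,1.2,100],[-492,-447,-30,0,0,1.2,100],[-492,-447,-30,0,0,1.2,100],[-492,-447,-30,0,0,1.2,100],[-492,-447,-30,0,0,1.2,100]]]'
python3 - <<'E'
from h import *
f,K,M,c=grab('wrist'); cv2.imwrite('pics/w1.png',f[:,:,::-1]); o=status.get_obs(); print(o['ee_pos'],o['orientation'],o['qpos'],c); print(M)
E
```

```text
t: 2.2
ee_pos: [521.2, 43.7, 271.8]
orientation: [2.099, 2.337, 0.0]
ft_force: [-0.2, 0.6, -0.5]
width: 87.8
grasp_force: 0.0
[521.23497604  43.55048198 271.73909913] [2.09964085e+00 2.33685473e+00 9.59573040e-05] [ 6.05959867e-02  2.36871139e-01  1.82598661e+00  2.00212685e-05
  1.07866652e+00 -4.62492420e-02] [514.11575134 110.55798761 415.97264005]
[[ 0.99433005  0.10259425  0.02796734]
 [ 0.10632876 -0.96269355 -0.24882791]
 [ 0.00139567  0.2503908  -0.96814384]]
```

View pics/w1.png

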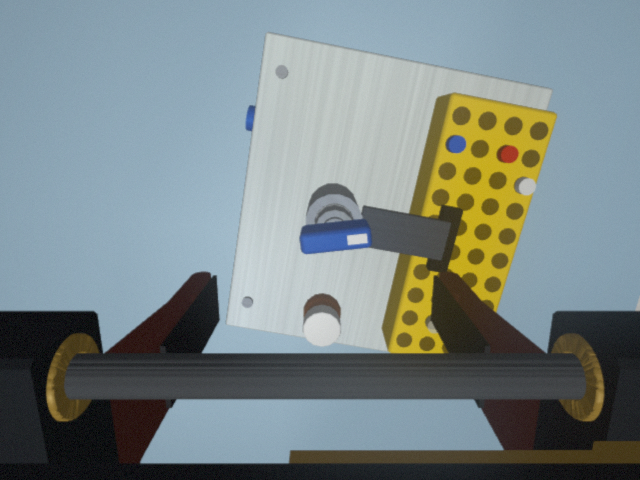

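The wrist view shows the head centred near (336,239), the white mark at (357,239) on its right, the boss ring near (334,210) and the jar at (322,325).

```bash
cat >> h.py <<'E'
def head(z=167,prt=True):
    f,K,M,c=grab('wrist'); hsv=cv2.cvtColor(f,cv2.COLOR_RGB2HSV)
    b=cv2.inRange(hsv,(105,130,40),(130,255,255)); n,l,s,ce=cv2.connectedComponentsWithStats(b)
    p=np.array([K[0,0],K[1,1]]); 
    cands=[i for i in range(1,n) if 290<ce[i][0]<390 and s[i,4]>300]
    i=max(cands,key=lambda i:s[i,4]); h=cv2.convexHull(max(cv2.findContours((l==i).astype('uint8'),0,2)[0],key=cv2.contourArea))
    m=np.zeros_like(b); cv2.fillConvexPoly(m,h,255)
    w=cv2.inRange(hsv,(0,0,150),(179,70,255))&cv2.erode(m,np.ones((3,3)))
    n,l,s2,cw=cv2.connectedComponentsWithStats(w); k=1+s2[1:,4].argmax()
    P=onplane(cw[k],z,K,M,c)
    rc=cv2.minAreaRect((l==k).astype('uint8').nonzero()[0][:,None].astype('float32')) if 0 else None
    # bright top face: brighter blue than the sides
    H=onplane(ce[i],z-6,K,M,c)
    print('blob',s[i],ce[i].round(1),'mark px',cw[k].round(1),s2[k,4],'mark',P.round(1),'blobctr',H.round(1))
    return f,K,M,c,m,P
E
python3 - <<'E'
from h import *
f,K,M,c,m,P=head()
hsv=cv2.cvtColor(f,cv2.COLOR_RGB2HSV)
print(hsv[228:256:2,325]); 
def L(a,b,z):
    d=onplane(b,z,K,M,c)-onplane(a,z,K,M,c); return np.degrees(np.arctan2(d[1],d[0]))
print('deck x dir',L((267,33),(551,90),55), 'strap', L((365,206),(449,219),115))
g=f[205:275,280:390,::-1]; cv2.imwrite('pics/w1c.png',cv2.resize(g,None,fx=7,fy=7,interpolation=cv2.INTER_CUBIC))
# boss outer ring rear arc
print(onplane((334,210),115,K,M,c))
E
```

```text
blob [ 301  225   70   28 1166] [331.6 239.5] mark px [356.8 238.4] 194 mark [540.9  46.8 167. ] blobctr [526.1  42.9 161. ]
[[110 114  98]
 [113 117 116]
 [111 143 141]
 [110 155 160]
 [110 156 178]
 [110 159 181]
 [111 154 179]
 [110 160 179]
 [110 161 179]
 [110 159 178]
 [110 158 178]
 [110 154 164]
 [106  28 194]
 [ 87  13 203]]
deck x dir -4.419777136188844 strap -2.8179768327723234
[527.48521996  52.81854289 115.        ]
```

View pics/w1c.png

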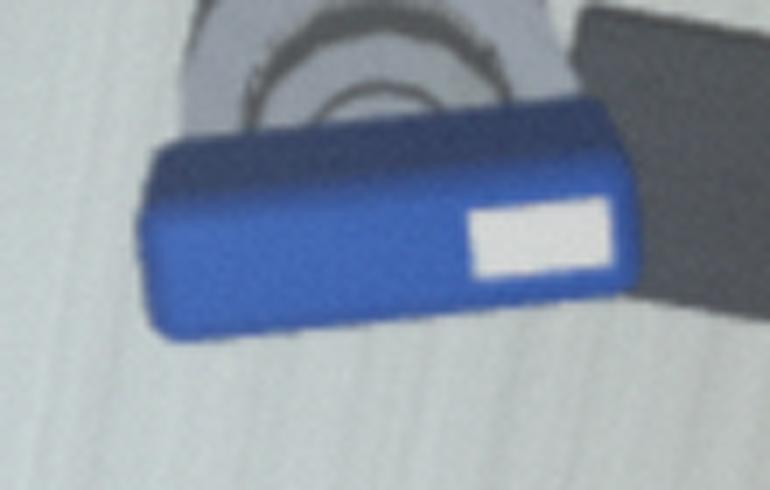

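The crop shows the top face spanning (145,205) to (640,290), centred at about (336,240.6) in full-image pixels, with its long axis tilted slightly up to the right.

Run:
```python
from h import *
f,K,M,c=grab('wrist')
P=lambda u,v:onplane((280+u/7,205+v/7),167,K,M,c)
print('ctr',P(390,249),'mark',P(541,238)); 
a=P(178,340);b=P(620,292);d=b-a; print(np.degrees(np.arctan2(d[1],d[0])),np.linalg.norm(P(143,270)-P(640,225)))
d=P(541,238)-P(390,249);print(np.degrees(np.arctan2(d[1],d[0])),np.linalg.norm(d))
o=status.get_obs();T=R.from_rotvec(o['orientation']).as_matrix();print('tool y deg',np.degrees(np.arctan2(T[1,1],T[0,1])), T.round(3)); print('to head, tool axes',T.T@(P(390,249)-o['ee_pos']))
```

```text
ctr [528.36936377  43.94450167 167.        ] mark [541.29203096  46.30958109 167.        ]
12.513407103953057 43.33392125519826
10.371371597016282 13.137310536064286
tool y deg 6.099154927710964 [[-0.106  0.994  0.   ]
 [ 0.994  0.106 -0.   ]
 [-0.     0.    -1.   ]]
to head, tool axes [-8.97817025e-02  7.04830951e+00  1.04728173e+02]
```

Measured sizes agree with the given ones: length 43.3 mm, mark offset 13.1 mm. The mark is at about 12° world, 16° from the shaker's x. I'll rotate the tool 1.47 rad clockwise, centre it, descend and close loosely.

```bash
python3 -m inch '[[[0,7,0,0,0,1.47,100],[0,7,0,0,0,1.47,100],[0,7,0,0,0,1.47,100],[0,7,0,0,0,1.47,100],[0,7,0,0,0,1.47,100],[0,7,0,0,0,1.47,100],[0,7,0,0,0,1.47,100],[0,7,0,0,0,1.47,100],[0,7,0,0,0,1.47,100],[0,7,0,0,0,1.47,100],[0,7,30,0,0,1.47,100],[0,7,60,0,0,1.47,100],[0,7,80,0,0,1.47,100],[0,7,95,0,0,1.47,100],[0,7,110,0,0,1.47,100],[0,7,120,0,0,1.47,100],[0,7,120,0,0,1.47,100],[0,7,120,0,0,1.47,100]]]'
python3 - <<'E'
from h import *
print(status.get_obs()['qpos'].round(3)); f,K,M,c=grab('wrist'); cv2.imwrite('pics/w2.png',f[:,:,::-1])
E
```

```text
t: 4.15
ee_pos: [528.6, 43.8, 151.9]
orientation: [-3.125, -0.324, -0.0]
ft_force: [-0.7, 0.0, -0.0]
width: 87.4
grasp_force: 0.0
[0.06  0.413 1.902 0.    0.826 1.424]
```

View pics/w2.png

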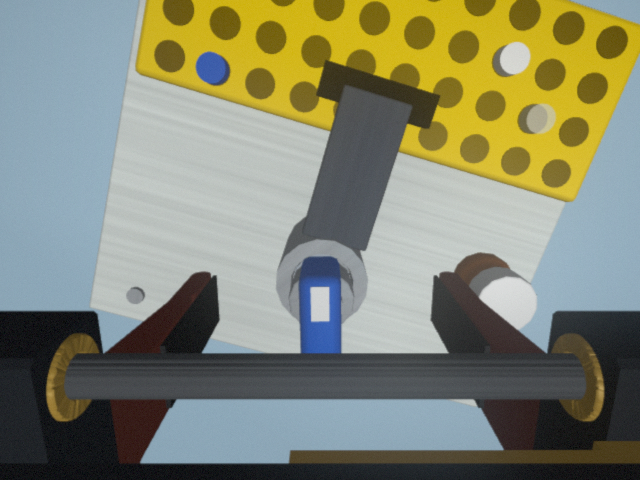

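Bar is aligned and centred between the fingers, with the mark at (320,304). Close loosely, then start turning back.

```bash
cat >> h.py <<'E'
def markz():
    """Mark in wrist image -> bolt_head z, assuming axis at (528.4,43.9), mark 13 mm off"""
    f,K,M,c=grab('wrist'); hsv=cv2.cvtColor(f,cv2.COLOR_RGB2HSV)
    w=cv2.inRange(hsv,(0,0,140),(179,70,255)); b=cv2.inRange(hsv,(103,110,30),(130,255,255))
    n,l,s,ce=cv2.connectedComponentsWithStats(w); best=None
    for i in range(1,n):
        if 150<s[i,4]<2500 and 240<ce[i][0]<400 and 230<ce[i][1]<352:
            ring=cv2.dilate((l==i).astype('uint8'),np.ones((7,7)))-(l==i)
            q=(b[ring>0]>0).mean()
            if q>.6: best=(i,q)
    if not best: print('no mark'); return
    i=best[0]; d=ray(ce[i],K,M)
    r=min(((abs(np.hypot(*((c+d*(z-c[2])/d[2])[:2]-[528.4,43.9]))-13),z) for z in np.arange(140,180,.2)))
    P=onplane(ce[i],r[1],K,M,c); v=P[:2]-[528.4,43.9]
    o=status.get_obs(); print('mark px',ce[i].round(1),'bbox',s[i],'z',r[1].round(1),'err',r[0].round(2),'ang',np.degrees(np.arctan2(v[1],v[0])).round(1),'q6',o['qpos'][5].round(3),'M',np.round(o['moment'],2),'F',np.round(o['ft_force'],1),'w',o['width'].round(1),'t',o['t'])
E
python3 -c "from h import *; markz()"
python3 -m inch '[[[0,0,0,0,0,0,60],[0,0,0,0,0,0,40],[0,0,0,0,0,0,25],[0,0,0,0,0,0,20],[0,0,0,0,0,0,20],[0,0,0,0,0,0,19],[0,0,0,0,0,0,19],[0,0,0,0,0,0,19]]]'
python3 -c "from h import *; markz()"
```

```text
t: 5.05
ee_pos: [528.3, 43.8, 151.7]
orientation: [-3.125, -0.324, 0.0]
ft_force: [-1.0, 0.0, 0.9]
width: 27.4
grasp_force: 0.2Traceback (most recent call last):
  File "<string>", line 1, in <module>
    from h import *; markz()
                     ~~~~~^^
  File "h.py", line 45, in markz
    o=status.get_obs(); print('mark px',ce[i].round(1),'bbox',s[i],'z',r[1].round(1),'err',r[0].round(2),'ang',np.degrees(np.arctan2(v[1],v[0])).round(1),'q6',o['qpos'][5].round(3),'M',np.round(o['moment'],2),'F',np.round(o['ft_force'],1),'w',o['width'].round(1),'t',o['t'])
                                                                                                                                                                                                                                                   ^^^^^^^^^^^^^^^^
AttributeError: 'float' object has no attribute 'round'
Traceback (most recent call last):
  File "h.py", line 45, in markz
    o=status.get_obs(); print('mark px',ce[i].round(1),'bbox',s[i],'z',r[1].round(1),'err',r[0].round(2),'ang',np.degrees(np.arctan2(v[1],v[0])).round(1),'q6',o['qpos'][5].round(3),'M',np.round(o['moment'],2),'F',np.round(o['ft_force'],1),'w',o['width'].round(1),'t',o['t'])
                                                                                                                                                                                                                                                   ^^^^^^^^^^^^^^^^
AttributeError: 'float' object has no attribute 'round'
```

```bash
sed -i "s/o\['width'\].round(1)/round(o['width'],1),round(o['grasp_force'],1)/" h.py; python3 -m inch '[[[0,0,0,0,0,0,19],[0,0,0,0,0,0,19],[0,0,0,0,0,0,19],[0,0,0,0,0,0,19],[0,0,0,0,0,0,19]]]' ; python3 -c "from h import *; markz()"
```

```text
t: 5.6
ee_pos: [528.4, 43.8, 151.7]
orientation: [-3.125, -0.324, 0.0]
ft_force: [-0.1, 0.7, 0.2]
width: 24.7
grasp_force: 30.0
mark px [327.7 302.2] bbox [319 285  19  35 643] z 167.6 err 0.0 ang 2.8 q6 1.424 M [ 0.07  0.14 -0.02] F [-0.3  0.1 -0.7] w 25.2 30.0 t 5.65
```

The fingers stopped on the neck (25 mm), so they're too deep. I'll open, rise 12 mm and close on the bar.

```bash
python3 -m inch '[[[0,0,0,0,0,0,45],[0,0,0,0,0,0,45],[0,0,0,0,0,0,45],[0,0,0,0,0,0,45],[0,0,-4,0,0,0,45],[0,0,-8,0,0,0,45],[0,0,-12,0,0,0,45],[0,0,-12,0,0,0,19],[0,0,-12,0,0,0,19],[0,0,-12,0,0,0,19],[0,0,-12,0,0,0,19],[0,0,-12,0,0,0,19],[0,0,-12,0,0,0,19],[0,0,-12,0,0,0,19],[0,0,-12,0,0,0,19]]]' ; python3 -c "from h import *; markz()"
```

```text
t: 7.15
ee_pos: [528.3, 43.8, 163.6]
orientation: [3.125, 0.324, -0.0]
ft_force: [-0.5, -0.0, 0.4]
width: 16.7
grasp_force: 0.0
mark px [323.4 276.5] bbox [315 260  18  34 572] z 155.6 err 0.0 ang 9.4 q6 1.424 M [0.01 0.12 0.01] F [-0.1 -0.7 -0.1] w 16.5 0.0 t 7.2
```

Run:
```python
from h import *
f,K,M,c=grab('wrist'); o=status.get_obs(); print(o['t'],o['ee_pos'],c.round(1),M.round(3).tolist())
for z in (167,171,155): 
    for r in (13,18):
        a=np.radians(12); q=K@(M.T@(np.array([528.4+r*np.cos(a),43.9+r*np.sin(a),z])-c)); print(z,r,(q/q[2])[:2].round(1))
g=f[200:360,200:440,::-1]; A=cv2.resize(g,None,fx=3.3,fy=3.3)
cv2.imwrite('pics/w3.png',A)
```

```text
7.25 [528.35237589  43.76078696 163.66659714] [595.5  56.7 307.9] [[0.205, -0.948, -0.245], [-0.979, -0.198, -0.051], [-0.001, 0.25, -0.968]]
167 13 [321.6 287.5]
167 18 [321.5 274.1]
171 13 [321.5 291.8]
171 18 [321.4 278.1]
155 13 [321.8 275.9]
155 18 [321.7 263.4]
```

View pics/w3.png

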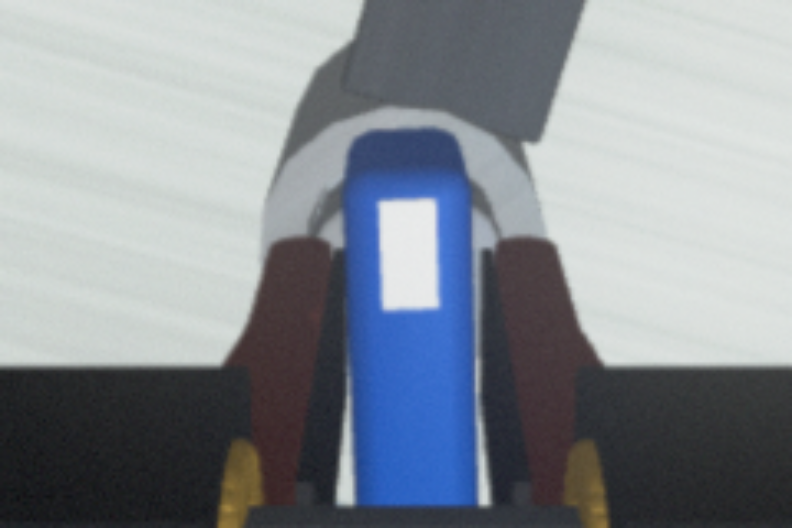

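The head is now loosely between the pads, leaning slightly toward the mark within its play. The boss ring matches the expected scale. I'll turn it backward.

```bash
python3 -m inch '[[[0,0,0,0,0,-0.08,19],[0,0,0,0,0,-0.16,19],[0,0,0,0,0,-0.24,19],[0,0,0,0,0,-0.32,19],[0,0,0,0,0,-0.40,19],[0,0,0,0,0,-0.48,19],[0,0,0,0,0,-0.56,19],[0,0,0,0,0,-0.64,19],[0,0,0,0,0,-0.72,19],[0,0,0,0,0,-0.80,19],[0,0,0,0,0,-0.88,19],[0,0,0,0,0,-0.96,19],[0,0,0,0,0,-1.04,19],[0,0,0,0,0,-1.12,19],[0,0,0,0,0,-1.2,19],[0,0,0,0,0,-1.2,19]]]'; python3 -c "from h import *; markz()"
```

```text
t: 8.85
ee_pos: [528.4, 43.8, 163.7]
orientation: [2.395, 2.033, 0.0]
ft_force: [-0.5, 0.2, 0.2]
width: 16.6
grasp_force: 0.0
mark px [330.9 279.7] bbox [321 263  21  35 581] z 161.6 err 0.04 ang 68.3 q6 0.226 M [-0.06  0.09 -0.06] F [-0.4 -0.1 -0.5] w 17.0 0.1 t 8.9
```

```bash
for i in 1; do python3 -m inch '[[[0,0,0,0,0,-0.05,19],[0,0,0,0,0,-0.1,19],[0,0,0,0,0,-0.15,19],[0,0,0,0,0,-0.2,19],[0,0,0,0,0,-0.25,19],[0,0,0,0,0,-0.3,19],[0,0,0,0,0,-0.3,19]]]'; python3 -c "from h import *; markz()"
python3 -m inch '[[[0,0,0,0,0,-0.05,19],[0,0,0,0,0,-0.1,19],[0,0,0,0,0,-0.15,19],[0,0,0,0,0,-0.15,19]]]'; python3 -c "from h import *; markz()"
python3 -m inch '[[[0,0,0,0,0,-0.05,19],[0,0,0,0,0,-0.1,19],[0,0,0,0,0,-0.15,19],[0,0,0,0,0,-0.15,19]]]'; python3 -c "from h import *; markz()"; done
```

```text
t: 9.6
ee_pos: [528.4, 43.8, 163.7]
orientation: [2.067, 2.366, -0.0]
ft_force: [-0.7, 0.0, -0.2]
width: 16.6
grasp_force: 0.0
mark px [329.7 286.7] bbox [320 270  21  34 560] z 169.2 err 0.03 ang 89.0 q6 -0.073 M [-0.04  0.05 -0.02] F [-0.2  0.8 -0.2] w 16.6 0.0 t 9.65
t: 10.05
ee_pos: [528.3, 43.7, 163.6]
orientation: [-1.884, -2.514, 0.0]
ft_force: [-0.2, -0.5, 0.2]
width: 16.8
grasp_force: 0.1
mark px [328.8 289.5] bbox [319 273  21  34 549] z 172.0 err 0.01 ang 100.0 q6 -0.223 M [-0.08  0.08  0.05] F [-0.1 -0.   0.4] w 16.5 0.1 t 10.1
t: 10.5
ee_pos: [528.4, 43.8, 163.7]
orientation: [1.691, 2.648, 0.0]
ft_force: [0.9, -0.4, -0.5]
width: 16.9
grasp_force: 0.1
mark px [329.9 279.4] bbox [320 264  21  32 524] z 162.0 err 0.02 ang 106.8 q6 -0.373 M [-0.07 -0.01  0.  ] F [-0.5  0.7  0.3] w 17.0 0.1 t 10.55
```

Row jumped and the mark shrank, so it has probably dropped at about 107° world. A bit further back will confirm this.

```bash
python3 -m inch '[[[0,0,0,0,0,-0.05,19],[0,0,0,0,0,-0.1,19],[0,0,0,0,0,-0.1,19]]]'
python3 - <<'E'
from h import *
markz()
f,K,M,c=grab('wrist')
g=f[200:360,200:440,::-1]; A=cv2.resize(g,None,fx=3.3,fy=3.3)
cv2.imwrite('pics/w4.png',A)
E
```

```text
t: 10.85
ee_pos: [528.5, 43.8, 163.8]
orientation: [1.556, 2.729, 0.0]
ft_force: [0.1, -1.5, 1.1]
width: 16.6
grasp_force: 0.5
mark px [330.1 279.8] bbox [320 264  21  33 527] z 162.8 err 0.03 ang 112.6 q6 -0.473 M [-0.13 -0.01 -0.02] F [0.8 0.1 0.5] w 16.8 0.4 t 10.9
```

View pics/w4.png

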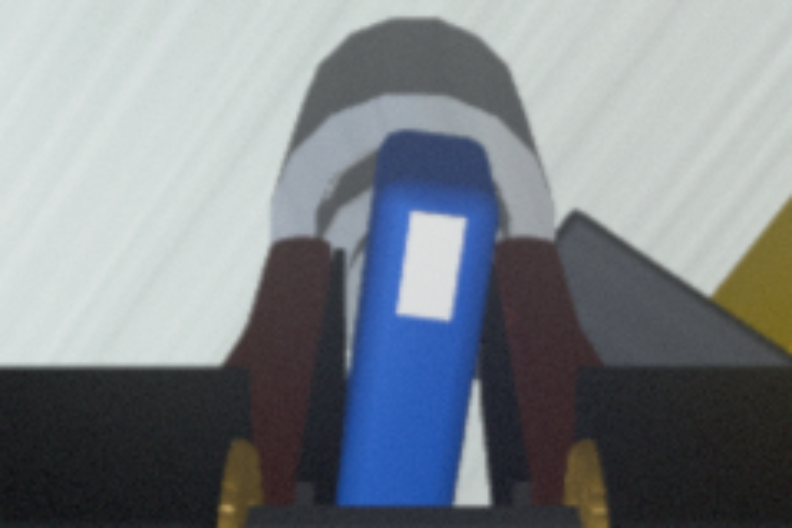

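The drop is confirmed: head about 162–163 mm, 47 mm above the boss, with the mark at 112° world. Now clockwise, loose, following it down.

```bash
python3 -m inch '[[[0,0,0,0,0,0.14,19],[0,0,0,0,0,0.28,19],[0,0,0.5,0,0,0.42,19],[0,0,1,0,0,0.56,19],[0,0,1,0,0,0.7,19],[0,0,1.5,0,0,0.84,19],[0,0,1.5,0,0,0.98,19],[0,0,2,0,0,1.12,19],[0,0,2,0,0,1.26,19],[0,0,2.5,0,0,1.4,19],[0,0,2.5,0,0,1.4,19]]]'; python3 -c "from h import *; markz()"
python3 -m inch '[[[0,0,0.5,0,0,0.14,19],[0,0,0.5,0,0,0.28,19],[0,0,1,0,0,0.42,19],[0,0,1,0,0,0.56,19],[0,0,1.5,0,0,0.7,19],[0,0,1.5,0,0,0.84,19],[0,0,2,0,0,0.98,19],[0,0,2,0,0,1.12,19],[0,0,2.5,0,0,1.26,19],[0,0,2.5,0,0,1.36,19],[0,0,2.5,0,0,1.36,19]]]'; python3 -c "from h import *; markz()"
```

```text
t: 12.05
ee_pos: [528.3, 43.8, 161.1]
orientation: [-2.949, -1.083, 0.0]
ft_force: [0.5, -0.2, -0.7]
width: 16.9
grasp_force: 0.0
mark px [320.1 280.1] bbox [310 264  21  33 532] z 158.4 err 0.02 ang 43.7 q6 0.923 M [-0.08  0.13  0.02] F [ 0.2  1.8 -0.3] w 16.7 0.0 t 12.1
t: 13.2
ee_pos: [528.4, 43.8, 158.7]
orientation: [-2.976, 1.005, 0.0]
ft_force: [-0.3, 0.3, -0.0]
width: 17.0
grasp_force: 0.1
mark px [320.4 280.3] bbox [311 264  20  33 530] z 152.8 err 0.02 ang -32.4 q6 2.28 M [0.15 0.19 0.  ] F [ 0.  -0.3  0.6] w 16.2 0.1 t 13.25
```

Turning freely with no moment. Open, turn back half a turn, regrip.

```bash
python3 -m inch '[[[0,0,0,0,0,0,80],[0,0,0,0,0,0,80],[0,0,0,0,0,0,80],[0,0,0,0,0,0,80],[0,0,0,0,0,0,80],[0,0,0,0,0,0,80],[0,0,0,0,0,0,80],[0,0,0,0,0,0,80],[0,0,0,0,0,-0.14,80],[0,0,0,0,0,-0.28,80],[0,0,0,0,0,-0.42,80],[0,0,0,0,0,-0.56,80],[0,0,0,0,0,-0.7,80],[0,0,0,0,0,-0.84,80],[0,0,0,0,0,-0.98,80],[0,0,0,0,0,-1.12,80],[0,0,0,0,0,-1.26,80],[0,0,0,0,0,-1.4,80]]]'
python3 -m inch '[[[0,0,0,0,0,-0.14,80],[0,0,0,0,0,-0.28,80],[0,0,0,0,0,-0.42,80],[0,0,0,0,0,-0.56,80],[0,0,0,0,0,-0.7,80],[0,0,0,0,0,-0.84,80],[0,0,0,0,0,-0.98,80],[0,0,0,0,0,-1.12,80],[0,0,0,0,0,-1.26,80],[0,0,0,0,0,-1.4,80],[0,0,0,0,0,-1.54,80],[0,0,0,0,0,-1.64,80],[0,0,0,0,0,-1.64,80]]]'
python3 -m inch '[[[0,0,0,0,0,0,40],[0,0,0,0,0,0,25],[0,0,0,0,0,0,19],[0,0,0,0,0,0,19],[0,0,0,0,0,0,19],[0,0,0,0,0,0,19],[0,0,0,0,0,0,19],[0,0,0,0,0,0,19],[0,0,0,0,0,0,19],[0,0,0,0,0,0,19],[0,0,0,0,0,0,19]]]'
python3 - <<'E'
from h import *
f,K,M,c=grab('wrist'); print(status.get_obs()['qpos'])
hsv=cv2.cvtColor(f,cv2.COLOR_RGB2HSV); b=cv2.inRange(hsv,(105,150,150),(118,255,255)); b[:240]=0;b[352:]=0
for v in range(250,352,12):
    x=np.flatnonzero(b[v,260:390]); print(v,x.min()+260 if len(x) else None,x.max()+260 if len(x) else None)
E
```

```text
t: 15.05
ee_pos: [528.4, 43.7, 158.7]
orientation: [2.922, 1.154, 0.0]
ft_force: [-0.6, 1.0, 0.9]
width: 70.1
grasp_force: 0.0
t: 16.35
ee_pos: [528.4, 43.8, 158.7]
orientation: [1.156, 2.921, -0.0]
ft_force: [-0.1, 0.3, 0.6]
width: 70.2
grasp_force: 0.0
t: 17.45
ee_pos: [528.4, 43.8, 158.7]
orientation: [1.158, 2.92, 0.0]
ft_force: [0.4, 0.7, 0.1]
width: 16.7
grasp_force: 0.3
[ 6.02318680e-02  4.02325788e-01  1.89871200e+00  2.98024271e-05
  8.40466738e-01 -7.55811441e-01]
250 None None
262 300 332
274 302 333
286 304 335
298 305 336
310 307 337
322 309 339
334 310 340
346 312 342
```

The bar is between the pads again, so clockwise another half turn.

```bash
python3 -m inch '[[[0,0,0.5,0,0,0.14,19],[0,0,0.5,0,0,0.28,19],[0,0,1,0,0,0.42,19],[0,0,1,0,0,0.56,19],[0,0,1.5,0,0,0.7,19],[0,0,1.5,0,0,0.84,19],[0,0,2,0,0,0.98,19],[0,0,2,0,0,1.12,19],[0,0,2.5,0,0,1.26,19],[0,0,2.5,0,0,1.4,19],[0,0,3,0,0,1.5,19],[0,0,3,0,0,1.5,19]]]'
python3 -m inch '[[[0,0,0.5,0,0,0.14,19],[0,0,0.5,0,0,0.28,19],[0,0,1,0,0,0.42,19],[0,0,1,0,0,0.56,19],[0,0,1.5,0,0,0.7,19],[0,0,1.5,0,0,0.84,19],[0,0,2,0,0,0.98,19],[0,0,2,0,0,1.12,19],[0,0,2.5,0,0,1.26,19],[0,0,2.5,0,0,1.4,19],[0,0,3,0,0,1.53,19],[0,0,3,0,0,1.53,19]]]'
cat >> h.py <<'E'
def bar():
    f,K,M,c=grab('wrist'); o=status.get_obs(); print(o['qpos'][5],np.round(o['moment'],2))
    hsv=cv2.cvtColor(f,cv2.COLOR_RGB2HSV); b=cv2.inRange(hsv,(105,150,150),(118,255,255)); b[:240]=0;b[352:]=0;b[:,:260]=0;b[:,390:]=0
    for v in (262,280,298,316,334):
        x=np.flatnonzero(b[v]); print(v,(x.min(),x.max()) if len(x) else None)
    z=o['ee_pos'][2]-8; E=[np.flatnonzero(b[v]).mean() for v in (298,334)]
    d=onplane((E[0],298),z,K,M,c)-onplane((E[1],334),z,K,M,c); print('bar deg',np.degrees(np.arctan2(d[1],d[0])))
E
python3 -c "from h import *; bar()"
```

```text
t: 18.7
ee_pos: [528.2, 43.7, 155.6]
orientation: [-2.838, -1.347, 0.001]
ft_force: [-1.0, -0.1, -0.9]
width: 16.4
grasp_force: 0.0
t: 19.9
ee_pos: [528.3, 43.9, 152.7]
orientation: [-2.981, 0.991, 0.0]
ft_force: [0.1, -0.3, 0.9]
width: 16.8
grasp_force: 0.1
2.269326149345296 [ 0.13  0.11 -0.02]
262 (np.int64(303), np.int64(336))
280 (np.int64(304), np.int64(338))
298 (np.int64(306), np.int64(340))
316 (np.int64(308), np.int64(341))
334 (np.int64(310), np.int64(343))
bar deg -30.036547606267824
```

Total so far is about 317° from the drop (the mark is opposite, at 150° world), so about 43° remain. Regrip and finish, then close fully.

```bash
python3 -m inch '[[[0,0,0,0,0,0,80],[0,0,0,0,0,0,80],[0,0,0,0,0,0,80],[0,0,0,0,0,0,80],[0,0,0,0,0,0,80],[0,0,0,0,0,0,80],[0,0,0,0,0,0,80],[0,0,0,0,0,0,80],[0,0,0,0,0,-0.14,80],[0,0,0,0,0,-0.28,80],[0,0,0,0,0,-0.42,80],[0,0,0,0,0,-0.56,80],[0,0,0,0,0,-0.7,80],[0,0,0,0,0,-0.84,80],[0,0,0,0,0,-0.98,80],[0,0,0,0,0,-1.12,80],[0,0,0,0,0,-1.26,80],[0,0,0,0,0,-1.4,80]]]'
python3 -m inch '[[[0,0,0,0,0,-0.14,80],[0,0,0,0,0,-0.28,80],[0,0,0,0,0,-0.42,80],[0,0,0,0,0,-0.56,80],[0,0,0,0,0,-0.7,80],[0,0,0,0,0,-0.84,80],[0,0,0,0,0,-0.98,80],[0,0,0,0,0,-1.12,80],[0,0,0,0,0,-1.26,80],[0,0,0,0,0,-1.4,80],[0,0,0,0,0,-1.54,80],[0,0,0,0,0,-1.64,80],[0,0,0,0,0,-1.64,80]]]'
python3 -m inch '[[[0,0,0,0,0,0,40],[0,0,0,0,0,0,25],[0,0,0,0,0,0,19],[0,0,0,0,0,0,19],[0,0,0,0,0,0,19],[0,0,0,0,0,0,19],[0,0,0,0,0,0,19],[0,0,0,0,0,0,19],[0,0,0,0,0,0,19],[0,0,0,0,0,0,19],[0,0,0.5,0,0,0.1,19],[0,0,1,0,0,0.2,19],[0,0,1.5,0,0,0.3,19],[0,0,2,0,0,0.4,19],[0,0,2.5,0,0,0.5,19],[0,0,2.5,0,0,0.54,19],[0,0,2.5,0,0,0.54,19],[0,0,2.5,0,0,0.54,19]]]'
python3 -c "from h import *; markz()"
python3 -m inch '[[[0,0,0,0,0,0,17],[0,0,0,0,0,0,15],[0,0,0,0,0,0,12],[0,0,0,0,0,0,5],[0,0,0,0,0,0,0],[0,0,0,0,0,0,0],[0,0,0,0,0,0,0],[0,0,0,0,0,0,0],[0,0,0,0,0,0,0],[0,0,0,0,0,0,0]]]'
python3 - <<'E'
from h import *
markz()
f,K,M,c=grab('wrist'); cv2.imwrite('pics/w5.png',cv2.resize(f[180:360,200:440,::-1],None,fx=3.3,fy=3.3))
E
```

```text
t: 21.75
ee_pos: [528.4, 43.8, 152.7]
orientation: [2.916, 1.169, 0.0]
ft_force: [-0.1, -0.1, -0.2]
width: 70.1
grasp_force: 0.0
t: 23.05
ee_pos: [528.4, 43.8, 152.7]
orientation: [-1.142, -2.927, 0.0]
ft_force: [-0.1, -0.4, -0.0]
width: 70.0
grasp_force: 0.0
t: 24.85
ee_pos: [528.3, 43.7, 150.1]
orientation: [-1.881, -2.516, 0.0]
ft_force: [-0.1, -0.5, 0.3]
width: 16.9
grasp_force: 0.0
mark px [319.5 280.3] bbox [310 264  20  34 536] z 149.4 err 0.0 ang 114.9 q6 -0.227 M [-0.06  0.04 -0.  ] F [1.  0.  0.7] w 16.7 0.0 t 24.9
t: 25.9
ee_pos: [528.3, 43.8, 150.2]
orientation: [-1.882, -2.515, 0.0]
ft_force: [-0.5, -0.2, -0.3]
width: 13.9
grasp_force: 30.0
mark px [324.5 280.5] bbox [317 265  17  32 512] z 150.0 err 0.02 ang 106.6 q6 -0.226 M [-0.07  0.05 -0.01] F [-0.1  0.1  0. ] w 13.9 30.0 t 25.95
```

View pics/w5.png

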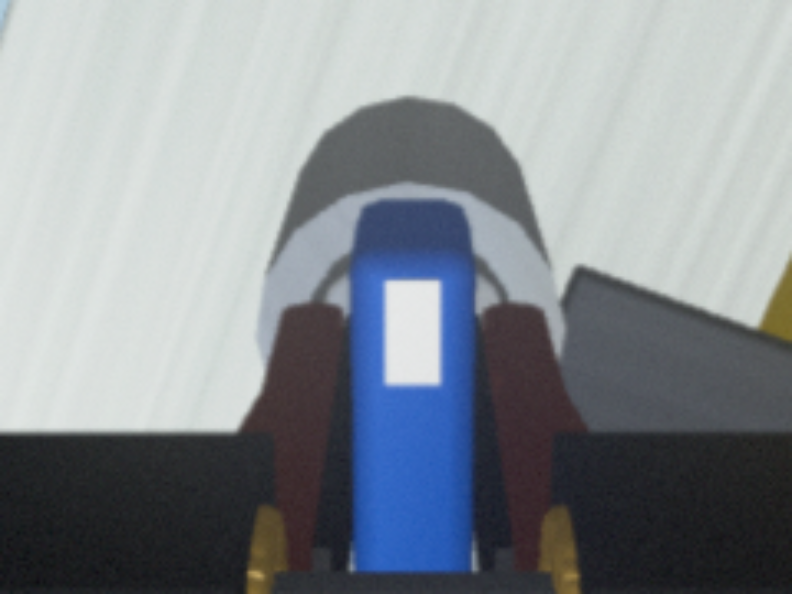

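The picture shows the bar gripped square (13.9 mm, 30 N) with the mark at (324,280). The head is at z≈150, 35 mm above the boss, and back at the drop angle after exactly one turn, so I'm handing in.

```bash
python3 -c "from workcell import ctrl; print(ctrl.close_job())"
```

```text
the job is handed in; nothing more can be done
None
```

I turned the bolt back until it dropped into the thread (about 47 mm above the boss), then one full turn clockwise, and handed the job in with the head gripped at 30 N, about 35 mm above the boss; the bystanders were not re-measured, and no verdict was returned.

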